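Put the peeler away in the blue drawer

TASK

Lay the vegetable peeler down inside the open blue-fronted drawer, without letting it fall from a height, then gently push that drawer fully shut so that its front is flush. Leave the yellow-fronted drawer, and the cutters in it, as they are.

Things in the scene. Friction and masses are not known exactly. Their poses are not given: they have to be found in the camera images.
- peeler: vegetable peeler lying flat on the counter, 145 mm long, about 60 g: green handle 90 x 20 mm, 18 mm high, with an 18 mm wide steel blade at mid-height. Origin: underside of the handle at the handle's middle; x runs towards the blade (handle from -45 to 45 mm, blade tip at +100 mm), z up. Centre of mass about 8 mm from the origin towards the blade
- blue_unit_drawer0 (a joint): how far the blue-fronted drawer is open (m): 0 = fully shut with its front flush, stop at 0.198; starts open. It slides along the x axis of point blue_floor with about 1 N of friction and light damping, without spring or catch: it stays where left. The fixed white unit (240 mm wide, 100 mm high, blue strip on top) covers the drawer's rear: only the stretch between front and unit is open from above
- blue_floor (a point): point on the inner floor of the blue-fronted drawer (moves with it), at the middle of the floor's front edge just behind the front, 22 mm above the counter. x points into the white unit (the drawer shuts along +x), y along the front, z up. The inside runs from x = 0 to 235 mm and y = -99 to 99 mm. Above this floor: side walls 56 mm, blue front 66 mm, top of the white unit 78 mm
- blue_unit_drawer0_handle (a point): grip point of the steel knob at the middle of the blue drawer front (front 234 mm wide), 62 mm above the counter; axes as point blue_floor. From here along +x: face of the front at 35 mm, the drawer's inside begins at 56 mm, near edge of the white unit's top at 50 mm plus the drawer's opening
- yellow_unit_drawer0_handle (a point): the same point on the knob of the yellow-fronted drawer next to it, which has the same size, a yellow strip on its unit, is also open and holds the biscuit cutters; this drawer must stay as it is
- cutter0: steel ring biscuit cutter, 68 mm across, 28 high, in the yellow-fronted drawer; origin under its centre; leave alone
- cutter1: steel ring biscuit cutter, 50 mm across, 28 high, in the yellow-fronted drawer; origin under its centre; leave alone
Mind the look-alikes: they are no part of the job. Several things have the shape of the peeler; the one meant has the colours described above.

How it is judged (in metres and radians):
On the way:
1. the peeler lies in the blue-fronted drawer, let go, while the drawer is still open (x of peeler in the frame of blue_floor between 0 and 0.235 m and y of peeler in the frame of blue_floor between -0.098 and 0.098 m and z of peeler in the frame of blue_floor between -0.006 and 0.028 m and contact force between the fingers and peeler below 0.1 N and value of joint blue_unit_drawer0 above 0.08 m), for 0.2 s.
At the end, for the whole second after the job is handed in: The blue-fronted drawer is shut to within 8 mm, the peeler lies at rest on its floor (handle within the drawer's walls, its underside less than 28 mm above the floor), let go; the yellow-fronted drawer is within 20 mm and each cutter within 30 mm of its start (x of peeler in the frame of blue_floor between 0 and 0.235 m and y of peeler in the frame of blue_floor between -0.098 and 0.098 m and z of peeler in the frame of blue_floor between -0.006 and 0.028 m and value of joint blue_unit_drawer0 below 0.008 m and linear speed of peeler below 0.03 m/s and contact force between the fingers and peeler below 0.1 N); the robot touches nothing.
It fails at once if the yellow-fronted drawer is moved by more than 20 mm (distance of yellow_unit_drawer0_handle from where it was at the start of the episode above 0.02 m).
It fails at once if the peeler is let fall from a height (over about 50 mm) (linear speed of peeler above 1 m/s and contact force between the fingers and peeler below 0.1 N).
It fails at once if the blue drawer is slammed (closing faster than 0.5 m/s) (velocity of joint blue_unit_drawer0 below -0.5 m/s).
It fails at once if a biscuit cutter is shifted by more than 30 mm (distance of any of cutter0, cutter1 from where it was at the start of the episode above 0.03 m).
It also fails if it takes over 61 s, if anything falls off the work surface, if the arm or the gripper's body presses on something with over 40 N, if the wrist force passes 120 N, or if a joint passes its speed limit or range.

ROBOT

A 6-joint arm with a two-finger parallel gripper is mounted at the origin on the work surface. World frame = base frame: x ahead of the robot, y to its left, z up, the work surface at z = 0. Lengths are in mm, angles in rad, forces in N, time in s.
With the tool pointing down it reaches from about 425 to 950 mm from the base axis. Payload 14.7 kg.
Tool frame: the origin (TCP) lies midway between the tips of the shut fingers; the grasp point (between the pads) lies 19 mm behind it; z points along the fingers, y is the direction in which the jaws open and shut (so a half turn about z gives the same grasp; the last joint's range is limited). The gripper opens to 85 mm and grips with 20 to 120 N. Pads are 22 mm wide; open, the fingers measure 114 mm over their backs; the gripper's body (76 mm by 85 mm) begins 54 mm behind the grasp point. The pads swing forward as they close: fully open they stand 13 mm farther back than shut.
Start: joints at [1.112, 0.48, 1.596, -0, 1.065, -0.047], TCP at [260.145, 595.665, 231.297] pointing down, gripper open.
Joint ranges: [-2.75, 2.75], [-0.82, 2.05], [0.23, 2.67], [-1.56, 4.7], [0.09, 2.69], [-2.92, 2.92]. Speed limits (rad/s): [1.89, 1.89, 2.39, 3.01, 3.01, 3.01].

INTERFACE

Orientations are given as a unit quaternion [w, x, y, z].
In Python, from bench import robot, vision gives the robot as it stands.
- The arm moves only by the tool arm_command, never from a script. Its argument "motion" is a list of rows, each a list of 6 numbers: the shift along the tool's x, y, z in m, then the turn, a rotation vector about the tool's x, y, z in degrees. In form: [[x, y, z, ax, ay, az], ...]. A call has 1 to 8 rows; each row shifts and turns the commanded pose from where the row before left it, along the tool's axes as they then stand; what a row does not reach is not made up. A row lasts 1/10 s, in which the tool goes at most 50 mm and 8.59 degrees, less where a joint would pass 70% of its speed; a pose out of reach is approached as far as the arm can. A call with a gripper value outside its range is refused whole. "grip" is the gripper's target within -1 to 1 (shut at 1, half-way at 0, fully open at -1), set as the call begins (left out, the last holds). The fingers move at their own pace and stop on an object; "force" is the grip in N (left out, the last holds). Time passes only in rows, so rows that do not move let the fingers close. It gives the time, the measured TCP pose, the force and the opening at its end, in the units of the state.
- robot.get_obs(): the state, without advancing time (a new reading comes with each control period).
- vision.capture(name): name is "scene" or "top" or "wrist"; returns a dict with "frame" (420x560x3 uint8, blue, green, red), "range_z" (420x560 float32, mm along the optical axis (not along the pixel's ray), 0 where there is no reading), "fovy" (degrees; the focal length in pixels is half the picture's height over the tangent of half this angle, whatever the lens; pixels are square), "cx", "cy" (the principal point, pixels), "R" (3x3) and "t" (3): a world point X has camera coordinates R X + t. Camera axes: x right, y down, z forward; pixel columns grow to the right and rows downward; lengths in mm; the calibration is good to about 2 mm. A picture is of the moment at which its call begins.
- robot.finish_job(): hands the job in, once; it reports no verdict.
The state is a dict: "time_s": time; "qpos": joint angles; "qvel": joint speeds; "joint_efforts": joint torques, N m; "position": TCP position; "tcp_rot": TCP orientation; "contact_force": force on the tool from outside, world axes, zero at the start; "moment": the same for the moment, N m; "opening": finger opening in mm.
Only numpy, scipy, OpenCV 4.12 (cv2) and the standard library are available. Lean on these libraries where they do the work, as an engineer would, in place of code of your own. Each camera call takes 0.05 s, during which the arm holds its last target. There are 200 camera calls.

## Working session

There is one attempt and no reset: what is moved stays moved. The work goes in short steps, Python scripts to look and compute and a tool call to move; the robot and the scene stay as the last step left them, time stands still between calls to the robot, and variables do not carry over. Pictures are saved under pics/ and viewed, about 8 in all and at most 12, crops included, and the job is handed in when it is done.

Besides the shell and the picture viewer there is one more tool, called after "Call:" as name(argument=value, ...), one argument or row to a line, values as JSON. arm_command: Moves the arm, as the interface text tells. Its arguments: {"type":"object","properties":{"motion":{"type":"array"},"grip":{"type":"number"},"force":{"type":"number"}},"required":["motion"]}

```bash
mkdir -p pics; cat > h.py <<'E'
import numpy as np, cv2
from bench import robot, vision
def cap(name, png=None):
    d=vision.capture(name)
    if png: cv2.imwrite('pics/'+png, d['frame'])
    return d
def pts(d):
    h,w=d['range_z'].shape; f=h/2/np.tan(np.radians(d['fovy'])/2)
    v,u=np.mgrid[:h,:w]; z=d['range_z'].astype(float)
    c=np.stack([(u-d['cx'])/f*z,(v-d['cy'])/f*z,z],-1)
    P=(c-np.array(d['t']))@np.array(d['R']); P[z==0]=np.nan
    return P
E
python3 - <<'E'
from h import *
a=cap('top'); b=cap('scene')
np.save('top.npy',pts(a)); np.save('topf.npy',a['frame']);np.save('scene.npy',pts(b))
cv2.imwrite('pics/a.png',a['frame']);cv2.imwrite('pics/b.png',b['frame'])
o=robot.get_obs();print(o)
E
```

```text
{'time_s': 0.1, 'qpos': array([ 1.11240160e+00,  4.80752255e-01,  1.59683390e+00, -1.35803771e-05,
        1.06512115e+00, -4.66041441e-02]), 'qvel': array([ 0.00062826, -0.00118345, -0.00240125, -0.00145572,  0.00073627,
       -0.00123855]), 'joint_efforts': array([ 6.53067964e-04, -9.52264452e+01, -4.31038284e+01, -1.62386168e-04,
        5.00358059e-03, -5.90983245e-05]), 'position': array([259.97740416, 595.31870613, 230.7389388 ]), 'tcp_rot': array([-1.33483543e-04,  2.04440369e-01,  9.78878861e-01, -5.41136824e-04]), 'contact_force': array([-0.29600417, -0.88197503,  0.13663345]), 'moment': array([ 0.00165409,  0.05597985, -0.00599404]), 'opening': 85.2230190108945}
```

View pics/a.png

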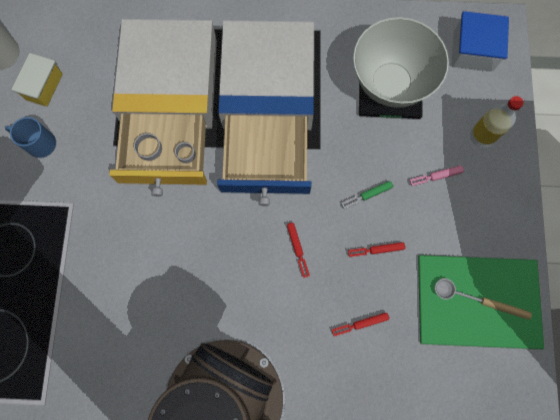

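View pics/b.png

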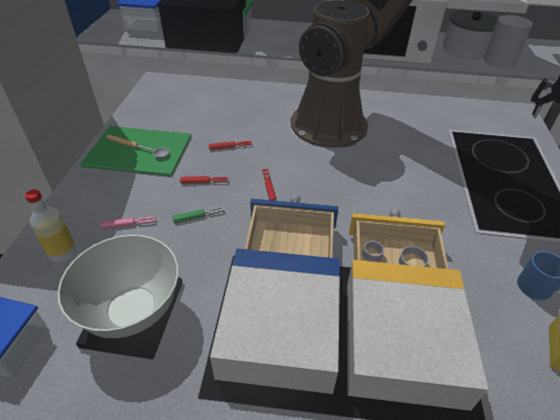

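Top view: five peeler-shaped things. The green handle with grey blade is at (368,194), the pink one at (437,176), and the red ones at (298,250), (377,249) and (361,324). Only the one at (368,194) is green with a steel blade, so it fits. The blue drawer is at (265,150), open, with its knob at (264,198). The yellow drawer with the cutters is to its left.

```bash
python3 - <<'E'
from h import *
P=np.load('top.npy');F=np.load('topf.npy')
cv2.imwrite('pics/c.png',cv2.resize(F[120:280,200:480],None,fx=2.8,fy=2.8,interpolation=cv2.INTER_CUBIC))
hsv=cv2.cvtColor(F,cv2.COLOR_BGR2HSV)
m=cv2.inRange(hsv,(45,120,50),(80,255,255));m[:,415:]=0;m[:150]=0;m[240:]=0
Q=P[m>0];Q=Q[~np.isnan(Q[:,0])]
r=cv2.minAreaRect(Q[:,:2].astype(np.float32));print('handle',r,np.median(Q[:,2]),len(Q))
for n,(u,v) in dict(bladetip=(345,204),blade=(356,199),hEnd=(391,184),hBlade=(365,194)).items(): print(n,P[v,u].round(1))
# blue
m=cv2.inRange(hsv,(100,120,40),(125,255,255));m[:,:215]=0;m[:,320:]=0
for lo,hi in((95,118),(175,195)):
    k=np.zeros_like(m);k[lo:hi]=m[lo:hi];Q=P[k>0];Q=Q[~np.isnan(Q[:,0])];Q=Q[Q[:,2]>np.nanmedian(Q[:,2])-6]
    r=cv2.minAreaRect(Q[:,:2].astype(np.float32));print('blue',r,np.median(Q[:,2]),cv2.boxPoints(r).round(0).tolist())
for u,v in((264,190),(264,197),(264,201),(265,150),(265,120),(265,178),(230,150),(298,150)): print(u,v,P[v,u].round(1))
E
```

```text
handle ((533.9566040039062, -363.2820739746094), (18.23332977294922, 87.10086059570312), 26.89335823059082) 17.37278705816105 211
bladetip [ 497.8 -283.2   -1.4]
blade [ 513.5 -312.5   -4.7]
hEnd [ 552.7 -401.1   13.9]
hBlade [ 522.5 -333.    15. ]
blue ((723.694091796875, -67.20545959472656), (50.44234848022461, 239.95753479003906), 1.2312535047531128) 100.648450315864 [[696.0, 52.0], [701.0, -188.0], [751.0, -187.0], [746.0, 53.0]]
blue ((519.3003540039062, -70.78632354736328), (16.29543113708496, 230.1809844970703), 1.2475841045379639) 86.78798431806602 [[509.0, 44.0], [514.0, -186.0], [530.0, -186.0], [525.0, 44.0]]
264 190 [507.9 -72.   66.8]
264 197 [486.7 -73.4  78.1]
264 201 [476.4 -73.9  78.2]
265 150 [631.5 -67.1  20.2]
265 120 [715.  -63.3  24.8]
265 178 [553.6 -70.9  21.3]
230 150 [626.3  25.2  24.3]
298 150 [ 634.6 -154.6   21.3]
```

View pics/c.png

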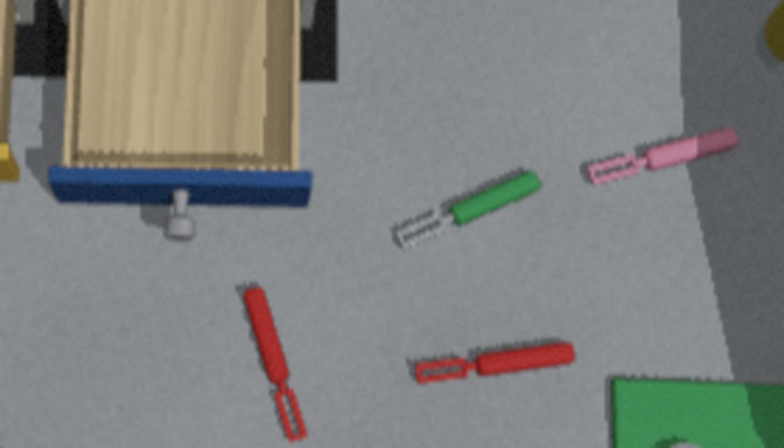

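The crop confirms the green handle with the steel blade, at crop (495,198). Handle centre is at about (534,-363) mm with its axis at 115.5°, blade toward +y. Next is a small planner that prints the rows.

```bash
cat > plan.py <<'E'
# usage: plan.py step_mm  x,y,z,yaw(deg of tool y) ...   prints rows in tool axes
import sys, numpy as np
from scipy.spatial.transform import Rotation as R
from bench import robot
o=robot.get_obs(); p=np.array(o['position']); q=o['tcp_rot']; r=R.from_quat([q[1],q[2],q[3],q[0]])
y=r.as_matrix()[:,1]; print('at',p.round(1),'yaw',np.degrees(np.arctan2(y[1],y[0])).round(1),'F',o['contact_force'].round(1),'open',round(o['opening'],1),'t',o['time_s'],'q',o['qpos'].round(2))
step=float(sys.argv[1]); rows=[]
for a in sys.argv[2:]:
    *g,yaw=map(float,a.split(',')); a=np.radians(yaw); Y=np.array([np.cos(a),np.sin(a),0]); Z=np.array([0,0,-1.])
    G=R.from_matrix(np.stack([np.cross(Y,Z),Y,Z],1)); g=np.array(g)
    w=(r.inv()*G).as_rotvec(degrees=True)
    n=max(1,int(np.ceil(max(np.linalg.norm(g-p)/step,np.linalg.norm(w)/8))))
    for i in range(n):
        rows.append([*(r.inv().apply((g-p)/n)/1000).round(4),*(w/n).round(1)]); r=r*R.from_rotvec(w/n,degrees=True)
    p=g
print(len(rows)); print('\n'.join(str([float(v) for v in x]) for x in rows))
E
python3 plan.py 48 560,280,230,66.4 610,-80,230,50 530,-356,150,25.5
```

```text
at [260.  595.3 230.7] yaw 66.4 F [-0.3 -0.9  0.1] open 85.2 t 0.1 q [ 1.11  0.48  1.6  -0.    1.07 -0.05]
25
[-0.0401, -0.0169, 0.0001, -0.0, -0.0, 0.0]
[-0.0401, -0.0169, 0.0001, -0.0, -0.0, 0.0]
[-0.0401, -0.0169, 0.0001, -0.0, -0.0, 0.0]
[-0.0401, -0.0169, 0.0001, -0.0, -0.0, 0.0]
[-0.0401, -0.0169, 0.0001, -0.0, -0.0, 0.0]
[-0.0401, -0.0169, 0.0001, -0.0, -0.0, 0.0]
[-0.0401, -0.0169, 0.0001, -0.0, -0.0, 0.0]
[-0.0401, -0.0169, 0.0001, -0.0, -0.0, 0.0]
[-0.0401, -0.0169, 0.0001, -0.0, -0.0, 0.0]
[-0.0401, -0.0169, 0.0001, -0.0, -0.0, 0.0]
[-0.0237, -0.0387, -0.0, 0.0, -0.0, 2.1]
[-0.0251, -0.0379, -0.0, 0.0, -0.0, 2.1]
[-0.0265, -0.0369, -0.0, 0.0, -0.0, 2.1]
[-0.0278, -0.036, -0.0, 0.0, -0.0, 2.1]
[-0.029, -0.035, -0.0, 0.0, -0.0, 2.1]
[-0.0303, -0.0339, -0.0, 0.0, -0.0, 2.1]
[-0.0314, -0.0328, -0.0, 0.0, -0.0, 2.1]
[-0.0326, -0.0316, -0.0, 0.0, -0.0, 2.1]
[-0.0166, -0.0376, 0.0114, 0.0, -0.0, 3.5]
[-0.0189, -0.0365, 0.0114, 0.0, -0.0, 3.5]
[-0.021, -0.0352, 0.0114, 0.0, -0.0, 3.5]
[-0.0232, -0.0339, 0.0114, 0.0, -0.0, 3.5]
[-0.0252, -0.0324, 0.0114, 0.0, -0.0, 3.5]
[-0.0271, -0.0308, 0.0114, 0.0, -0.0, 3.5]
[-0.0289, -0.0291, 0.0114, 0.0, -0.0, 3.5]
```

Call:
arm_command(
  motion=[
    [-0.04,-0.017,0,0,0,0],
    [-0.04,-0.017,0,0,0,0],
    [-0.04,-0.017,0,0,0,0],
    [-0.04,-0.017,0,0,0,0],
    [-0.04,-0.017,0,0,0,0],
    [-0.04,-0.017,0,0,0,0],
    [-0.04,-0.017,0,0,0,0],
    [-0.04,-0.017,0,0,0,0],
  ],
  grip=0,
  force=30,
)

```text
time_s: 0.9
position: [499.8, 341.4, 231.1]
tcp_rot: [-0.0, 0.204, 0.979, -0.0]
contact_force: [0.2, 0.3, -0.6]
opening: 42.3
```

Call:
arm_command(
  motion=[
    [-0.04,-0.017,0,0,0,0],
    [-0.04,-0.017,0,0,0,0],
    [-0.0237,-0.0387,0,0,0,2],
    [-0.025,-0.038,0,0,0,2],
    [-0.0265,-0.037,0,0,0,2],
    [-0.028,-0.036,0,0,0,2],
    [-0.029,-0.035,0,0,0,2],
    [-0.03,-0.034,0,0,0,2],
  ],
)

```text
time_s: 1.7
position: [596.3, 7.8, 231.1]
tcp_rot: [-0.0, 0.306, 0.952, -0.0]
contact_force: [1.8, 0.9, -0.3]
opening: 42.7
```

```bash
python3 plan.py 48 530,-356,150,25.5
```

```text
at [596.3   7.8 231.1] yaw 54.3 F [ 1.8  0.9 -0.3] open 42.7 t 1.7 q [-0.04  0.41  1.72  0.    1.01 -0.99]
8
[-0.0198, -0.0418, 0.0101, -0.0, -0.0, 3.6]
[-0.0224, -0.0404, 0.0101, -0.0, -0.0, 3.6]
[-0.0249, -0.039, 0.0101, -0.0, -0.0, 3.6]
[-0.0273, -0.0373, 0.0101, -0.0, -0.0, 3.6]
[-0.0296, -0.0355, 0.0101, -0.0, -0.0, 3.6]
[-0.0317, -0.0336, 0.0101, -0.0, -0.0, 3.6]
[-0.0338, -0.0315, 0.0101, -0.0, -0.0, 3.6]
[-0.0357, -0.0294, 0.0101, -0.0, -0.0, 3.6]
```

Call:
arm_command(
  motion=[
    [-0.02,-0.042,0.01,0,0,3.6],
    [-0.0225,-0.0405,0.01,0,0,3.6],
    [-0.025,-0.039,0.01,0,0,3.6],
    [-0.027,-0.037,0.01,0,0,3.6],
    [-0.0295,-0.0355,0.01,0,0,3.6],
    [-0.0315,-0.0335,0.01,0,0,3.6],
    [-0.034,-0.0315,0.01,0,0,3.6],
    [-0.0355,-0.0295,0.01,0,0,3.6],
  ],
)

```text
time_s: 2.5
position: [530.1, -355.9, 150.7]
tcp_rot: [-0.0, 0.534, 0.846, 0.0]
contact_force: [1.8, 0.1, 0.4]
opening: 42.7
```

Call:
arm_command(
  motion=[
    [0,0,0,0,0,0],
    [0,0,0,0,0,0],
  ],
)

```text
time_s: 2.7
position: [530.0, -354.9, 150.5]
tcp_rot: [-0.001, 0.534, 0.846, 0.0]
contact_force: [1.2, 0.5, -0.1]
opening: 42.4
```

```bash
python3 - <<'E'
from h import *
d=cap('wrist','w1.png');P=pts(d);F=d['frame'];hsv=cv2.cvtColor(F,cv2.COLOR_BGR2HSV)
m=cv2.inRange(hsv,(45,120,40),(80,255,255))
ok=(m>0)&(P[...,2]>8)&(P[...,2]<30)&(abs(P[...,0]-534)<80)&(abs(P[...,1]+363)<80);Q=P[ok]
r=cv2.minAreaRect(Q[:,:2].astype(np.float32));print('handle',r,np.median(Q[:,2]),len(Q))
c=Q[:,:2]-Q[:,:2].mean(0);w,v=np.linalg.eigh(c.T@c);print(np.degrees(np.arctan2(v[1,1],v[0,1])))
E
python3 plan.py 40 530,-356,60,25.5
```

```text
handle ((534.3104248046875, -363.9871826171875), (17.281606674194336, 86.15779876708984), 26.92656707763672) 17.87666039864023 1886
116.61422553118918
at [ 530.5 -353.8  150.9] yaw 25.6 F [-0.9 -0.5 -0.3] open 42.6 t 2.75 q [-0.64  0.55  1.7   0.    0.89 -1.08]
3
[-0.0006, -0.0004, 0.0303, -0.0, -0.0, 0.0]
[-0.0006, -0.0004, 0.0303, -0.0, -0.0, 0.0]
[-0.0006, -0.0004, 0.0303, -0.0, -0.0, 0.0]
```

View pics/w1.png

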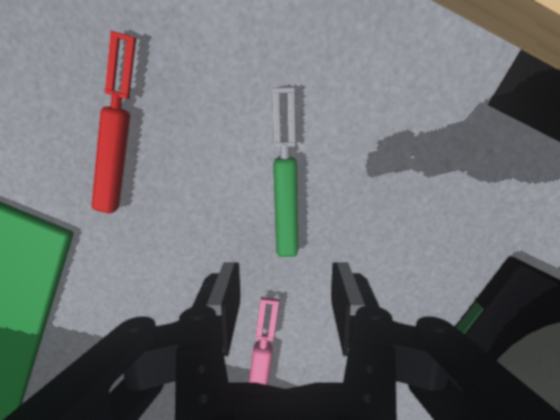

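The wrist view shows the green handle at (286,205) with its steel blade up at (286,115), lying between the jaws. Handle centre is (534.3,-364) and the axis is 116.7°. Going down.

```bash
python3 plan.py 40 530.7,-357,40,26.7 530.7,-357,4,26.7
```

```text
at [ 530.5 -353.8  150.9] yaw 25.6 F [-0.9 -0.5 -0.3] open 42.6 t 2.75 q [-0.64  0.55  1.7   0.    0.89 -1.08]
4
[-0.001, -0.0004, 0.037, -0.0, -0.0, -0.4]
[-0.001, -0.0004, 0.037, -0.0, -0.0, -0.4]
[-0.001, -0.0004, 0.037, -0.0, -0.0, -0.4]
[0.0, -0.0, 0.036, 0.0, 0.0, 0.0]
```

Call:
arm_command(
  motion=[
    [-0.001,0,0.037,0,0,-0.4],
    [-0.001,0,0.037,0,0,-0.4],
    [-0.0005,0,0.037,0,0,-0.3],
    [0,0,0.012,0,0,0],
    [0,0,0.012,0,0,0],
    [0,0,0.008,0,0,0],
    [0,0,0.003,0,0,0],
    [0,0,0,0,0,0],
  ],
)

```text
time_s: 3.55
position: [532.4, -356.5, 6.0]
tcp_rot: [0.0, 0.525, 0.851, -0.0]
contact_force: [0.8, 0.3, 0.0]
opening: 42.6
```

Call:
arm_command(
  motion=[
    [0,0,0,0,0,0],
    [0,0,0,0,0,0],
    [0,0,0,0,0,0],
    [0,0,0,0,0,0],
    [0,0,0,0,0,0],
  ],
  grip=1,
  force=40,
)

```text
time_s: 4.05
position: [532.4, -356.8, 6.4]
tcp_rot: [0.001, 0.525, 0.851, -0.0]
contact_force: [-1.2, 0.7, 7.2]
opening: 19.0
```

Call:
arm_command(
  motion=[
    [0,0,-0.01,0,0,0],
    [0,0,-0.025,0,0,0],
    [0,0,-0.03,0,0,0],
    [0,0,-0.03,0,0,0],
    [0,0,-0.03,0,0,0],
    [0,0,-0.03,0,0,0],
    [0,0,-0.01,0,0,0],
    [0,0,0,0,0,0],
  ],
)

```text
time_s: 4.85
position: [532.7, -357.0, 172.4]
tcp_rot: [0.002, 0.525, 0.851, -0.0]
contact_force: [0.1, -0.5, -1.0]
opening: 19.0
```

```bash
python3 - <<'E'
from h import *
d=cap('wrist','w2.png')
E
python3 plan.py 35 613,-88,165,1.3
```

```text
at [ 532.  -356.4  170.7] yaw 26.7 F [-0.4 -0.7 -0.2] open 18.7 t 4.9 q [-0.64  0.53  1.68 -0.    0.93 -1.1 ]
9
[0.0226, 0.0214, 0.0006, 0.0, 0.0, 2.8]
[0.0236, 0.0203, 0.0006, 0.0, 0.0, 2.8]
[0.0246, 0.0191, 0.0006, 0.0, 0.0, 2.8]
[0.0255, 0.0179, 0.0006, 0.0, 0.0, 2.8]
[0.0264, 0.0166, 0.0006, 0.0, 0.0, 2.8]
[0.0271, 0.0153, 0.0006, 0.0, 0.0, 2.8]
[0.0279, 0.0139, 0.0006, 0.0, 0.0, 2.8]
[0.0285, 0.0125, 0.0006, 0.0, 0.0, 2.8]
[0.0291, 0.0111, 0.0006, 0.0, 0.0, 2.8]
```

View pics/w2.png

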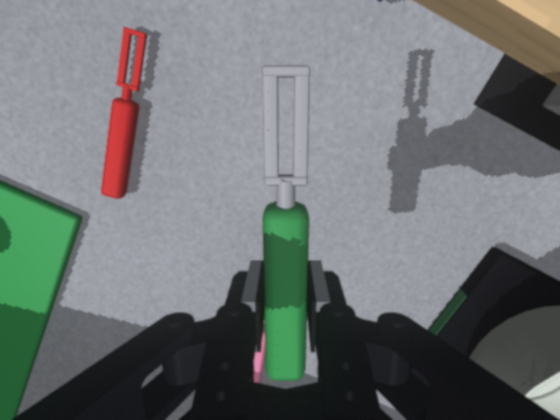

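The wrist view shows the peeler held straight in the jaws, with handle pixels at (286,290) and blade at (286,125). Carrying it over the blue drawer.

Call:
arm_command(
  motion=[
    [0.0226,0.0214,0,0,0,2.8],
    [0.0236,0.02,0,0,0,2.8],
    [0.0246,0.019,0,0,0,2.8],
    [0.0255,0.018,0,0,0,2.8],
    [0.0264,0.0166,0,0,0,2.8],
    [0.027,0.0153,0,0,0,2.8],
    [0.028,0.014,0,0,0,2.8],
    [0.0285,0.0125,0,0,0,2.8],
  ],
)

```text
time_s: 5.7
position: [602.6, -116.4, 168.5]
tcp_rot: [-0.001, 0.681, 0.732, -0.001]
contact_force: [-0.3, 0.2, -0.2]
opening: 18.9
```

Call:
arm_command(
  motion=[
    [0.029,0.011,0,0,0,2.8],
    [0,0,0,0,0,0],
    [0,0,0,0,0,0],
  ],
)

```text
time_s: 6.0
position: [611.4, -87.5, 168.8]
tcp_rot: [-0.001, 0.697, 0.717, -0.001]
contact_force: [0.0, -0.8, -0.4]
opening: 18.8
```

```bash
python3 - <<'E'
from h import *
d=cap('wrist');P=pts(d);F=d['frame']
cv2.imwrite('pics/w3.png',F)
hsv=cv2.cvtColor(F,cv2.COLOR_BGR2HSV)
m=cv2.inRange(hsv,(100,120,30),(125,255,255))>0
for lo,hi,n in((80,94,'front'),(94,110,'unit')):
    Q=P[m&(P[...,2]>lo)&(P[...,2]<hi)];
    if len(Q)>20: print(n,len(Q),np.percentile(Q,[1,50,99],axis=0).round(1).tolist())
E
python3 plan.py 35 613,-88,30,1.3
```

```text
front 6818 [[513.0, -164.7, 84.8], [521.5, -38.9, 87.5], [529.6, 41.2, 89.1]]
unit 26058 [[698.1, -172.6, 99.5], [723.5, -37.1, 101.1], [747.8, 45.3, 102.6]]
at [611.3 -88.2 169.1] yaw 1.6 F [-0.4 -0.5  0.3] open 18.9 t 6.05 q [-0.19  0.5   1.73 -0.    0.91 -0.22]
4
[0.0, 0.0005, 0.0348, -0.0, -0.0, 0.1]
[0.0, 0.0005, 0.0348, -0.0, -0.0, 0.1]
[0.0, 0.0004, 0.0348, -0.0, -0.0, 0.1]
[0.0, 0.0004, 0.0348, -0.0, -0.0, 0.1]
```

View pics/w3.png

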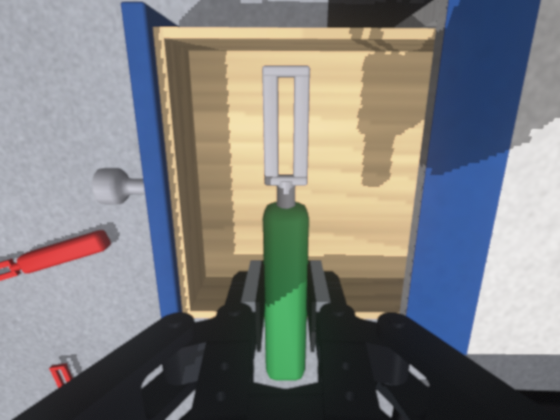

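The wrist view shows the peeler over the open blue drawer. The blue front is on the left at (150,150), the unit is on the right, and the blade at (286,125) lies between the walls. Lowering it, slowly at the end.

Call:
arm_command(
  motion=[
    [0.0,0.001,0.03,0,0,0],
    [0,0.001,0.03,0,0,0],
    [0,0,0.03,0,0,0],
    [0,0,0.02,0,0,0],
    [0,0,0.015,0,0,0],
    [0,0,0.008,0,0,0],
    [0,0,0.003,0,0,0],
    [0,0,0,0,0,0],
  ],
)

```text
time_s: 6.85
position: [614.3, -88.3, 34.5]
tcp_rot: [0.0, 0.698, 0.716, 0.0]
contact_force: [1.3, -0.7, 0.2]
opening: 18.4
```

Call:
arm_command(
  motion=[
    [0,0,0.002,0,0,0],
    [0,0,0.001,0,0,0],
    [0,0,0,0,0,0],
  ],
)

```text
time_s: 7.15
position: [614.4, -88.0, 31.7]
tcp_rot: [0.0, 0.698, 0.716, 0.0]
contact_force: [0.5, -0.2, -0.3]
opening: 18.9
```

Call:
arm_command(
  motion=[
    [0,0,0.001,0,0,0],
    [0,0,0.001,0,0,0],
    [0,0,0.001,0,0,0],
    [0,0,0,0,0,0],
  ],
)

```text
time_s: 7.55
position: [614.3, -88.0, 28.4]
tcp_rot: [0.0, 0.698, 0.716, 0.0]
contact_force: [1.0, 0.8, 1.5]
opening: 18.9
```

Call:
arm_command(
  motion=[
    [0,0,0,0,0,0],
    [0,0,0,0,0,0],
    [0,0,0,0,0,0],
    [0,0,0,0,0,0],
    [0,0,0,0,0,0],
  ],
  grip=0,
)

```text
time_s: 8.05
position: [614.1, -88.0, 28.3]
tcp_rot: [-0.0, 0.698, 0.716, -0.0]
contact_force: [-0.2, -0.3, -0.6]
opening: 42.7
```

Call:
arm_command(
  motion=[
    [0,0,-0.01,0,0,0],
    [0,0,-0.02,0,0,0],
    [0,0,-0.04,0,0,0],
    [0,0,-0.045,0,0,0],
    [0,0,-0.045,0,0,0],
    [0,0,-0.03,0,0,0],
    [0,0,0,0,0,0],
  ],
)

```text
time_s: 8.75
position: [616.5, -88.5, 223.9]
tcp_rot: [0.003, 0.698, 0.716, 0.002]
contact_force: [-0.3, -0.2, 1.3]
opening: 42.9
```

```bash
python3 - <<'E'
from h import *
d=cap('wrist');P=pts(d);F=d['frame']
cv2.imwrite('pics/w4.png',F)
hsv=cv2.cvtColor(F,cv2.COLOR_BGR2HSV)
m=cv2.inRange(hsv,(45,100,30),(80,255,255))>0
Q=P[m&(P[...,2]>25)&(P[...,2]<60)];print('handle',np.percentile(Q,[1,50,99],axis=0).round(1).tolist())
E
python3 plan.py 45 420,-90,210,91 
```

```text
handle [[605.4, -136.6, 37.6], [614.5, -92.6, 39.8], [623.3, -53.7, 41.7]]
at [615.3 -88.3 221.3] yaw 1.5 F [ 0.8 -0.6 -0. ] open 42.7 t 8.8 q [-0.19  0.45  1.68 -0.    1.01 -0.22]
12
[0.0003, -0.0163, 0.0009, 0.0, 0.0, -7.5]
[0.0024, -0.0161, 0.0009, 0.0, 0.0, -7.5]
[0.0045, -0.0157, 0.0009, 0.0, 0.0, -7.5]
[0.0065, -0.0149, 0.0009, 0.0, 0.0, -7.5]
[0.0083, -0.014, 0.0009, 0.0, 0.0, -7.5]
[0.0101, -0.0128, 0.0009, 0.0, 0.0, -7.5]
[0.0117, -0.0114, 0.0009, 0.0, 0.0, -7.5]
[0.013, -0.0098, 0.0009, 0.0, 0.0, -7.5]
[0.0142, -0.008, 0.0009, 0.0, 0.0, -7.5]
[0.0151, -0.0061, 0.0009, 0.0, 0.0, -7.5]
[0.0158, -0.0041, 0.0009, 0.0, 0.0, -7.5]
[0.0162, -0.002, 0.0009, 0.0, 0.0, -7.5]
```

View pics/w4.png

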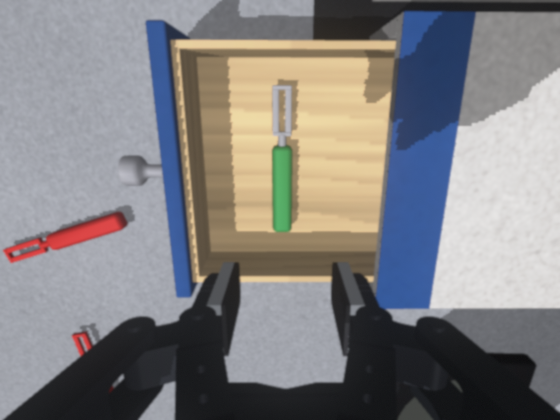

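The peeler lies flat in the drawer: handle at x about 614, underside about 22 mm, pixels (282,190), let go. For the push I'll turn the jaws across, straddle the knob with the fingers part open, and press both fingers on the front face.

```bash
python3 plan.py 45 480,-72.5,180,-88.8 480,-72.5,50,-88.8
```

```text
at [615.3 -88.3 221.3] yaw 1.5 F [ 0.8 -0.6 -0. ] open 42.7 t 8.8 q [-0.19  0.45  1.68 -0.    1.01 -0.22]
15
[0.0016, -0.0113, 0.0034, 0.0, -0.0, 7.5]
[0.0001, -0.0114, 0.0034, 0.0, -0.0, 7.5]
[-0.0014, -0.0113, 0.0034, 0.0, -0.0, 7.5]
[-0.0028, -0.011, 0.0034, 0.0, -0.0, 7.5]
[-0.0042, -0.0105, 0.0034, 0.0, -0.0, 7.5]
[-0.0056, -0.0099, 0.0034, 0.0, -0.0, 7.5]
[-0.0068, -0.0091, 0.0034, 0.0, -0.0, 7.5]
[-0.008, -0.0081, 0.0034, 0.0, -0.0, 7.5]
[-0.009, -0.007, 0.0034, 0.0, -0.0, 7.5]
[-0.0098, -0.0058, 0.0034, 0.0, -0.0, 7.5]
[-0.0105, -0.0044, 0.0034, 0.0, -0.0, 7.5]
[-0.0109, -0.003, 0.0034, 0.0, -0.0, 7.5]
[-0.0, 0.0, 0.0433, -0.0, -0.0, -0.0]
[-0.0, 0.0, 0.0433, -0.0, -0.0, -0.0]
[-0.0, 0.0, 0.0433, -0.0, -0.0, -0.0]
```

Call:
arm_command(
  motion=[
    [0.0015,-0.0113,0.0034,0,0,7.5],
    [0,-0.0114,0.0034,0,0,7.5],
    [-0.0014,-0.0113,0.0034,0,0,7.5],
    [-0.0028,-0.011,0.0034,0,0,7.5],
    [-0.0042,-0.0105,0.0034,0,0,7.5],
    [-0.0056,-0.01,0.0034,0,0,7.5],
    [-0.0068,-0.009,0.0034,0,0,7.5],
    [-0.008,-0.008,0.0034,0,0,7.5],
  ],
  grip=-0.2,
)

```text
time_s: 9.6
position: [522.5, -77.7, 190.1]
tcp_rot: [-0.0, 0.963, 0.269, -0.001]
contact_force: [0.2, 0.2, -0.5]
opening: 50.9
```

Call:
arm_command(
  motion=[
    [-0.009,-0.007,0.0034,0,0,7.5],
    [-0.0098,-0.0058,0.0034,0,0,7.5],
    [-0.0105,-0.0044,0.0034,0,0,7.5],
    [-0.011,-0.003,0.0034,0,0,7.5],
    [0,0,0,0,0,0],
    [0,0,0,0,0,0],
  ],
)

```text
time_s: 10.2
position: [478.5, -72.9, 177.2]
tcp_rot: [-0.0, 1.0, 0.015, -0.0]
contact_force: [-0.0, 0.6, 0.5]
opening: 51.3
```

```bash
python3 plan.py 35 480,-72.5,50,-88.8; python3 - <<'E'
from h import *
d=cap('wrist');P=pts(d);cv2.imwrite('pics/w5.png',d['frame'])
E
```

```text
at [478.5 -72.9 177.2] yaw -88.3 F [-0.   0.6  0.5] open 51.3 t 10.2 q [-0.21  0.32  2.03  0.    0.79  1.33]
4
[0.0004, -0.0001, 0.0318, -0.0, 0.0, 0.1]
[0.0004, -0.0001, 0.0318, -0.0, 0.0, 0.1]
[0.0004, -0.0001, 0.0318, -0.0, 0.0, 0.1]
[0.0004, -0.0001, 0.0318, -0.0, 0.0, 0.1]
```

View pics/w5.png

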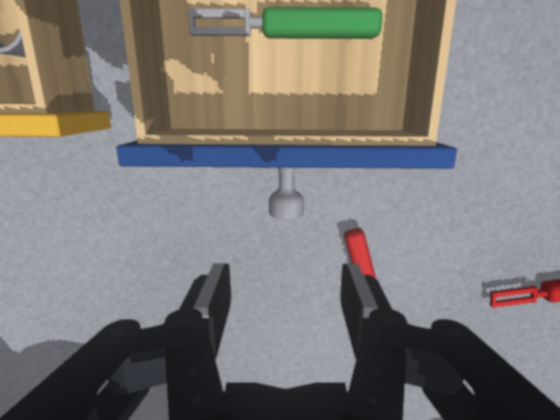

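The view shows the knob at (286,200) centred between the fingers. The red peeler at (360,250) lies well below the planned fingertip height. Descending to z 50, then pushing slowly.

Call:
arm_command(
  motion=[
    [0,0,0.03,0,0,0],
    [0,0,0.035,0,0,0],
    [0,0,0.035,0,0,0],
    [0,0,0.02,0,0,0],
    [0,0,0.007,0,0,0],
    [0,0,0,0,0,0],
  ],
)

```text
time_s: 10.85
position: [478.5, -72.8, 49.9]
tcp_rot: [-0.0, 1.0, 0.014, -0.001]
contact_force: [-0.0, 0.3, -0.1]
opening: 51.3
```

Call:
arm_command(
  motion=[
    [0.005,0,0,0,0,0],
    [0.005,0,0,0,0,0],
    [0.005,0,0,0,0,0],
    [0.005,0,0,0,0,0],
    [0.006,0,0,0,0,0],
    [0.008,0,0,0,0,0],
    [0.01,0,0,0,0,0],
    [0.01,0,0,0,0,0],
  ],
)

```text
time_s: 11.65
position: [533.4, -71.4, 50.5]
tcp_rot: [-0.0, 1.0, 0.013, 0.0]
contact_force: [-1.5, 0.0, 1.7]
opening: 51.3
```

Call:
arm_command(
  motion=[
    [0.01,0,0,0,0,0],
    [0.01,0,0,0,0,0],
    [0.01,0,0,0,0,0],
    [0.01,0,0,0,0,0],
    [0.01,0,0,0,0,0],
    [0.01,0,0,0,0,0],
    [0.01,0,0,0,0,0],
    [0.01,0,0,0,0,0],
  ],
)

```text
time_s: 12.45
position: [613.2, -69.4, 50.5]
tcp_rot: [0.0, 1.0, 0.013, -0.0]
contact_force: [-1.8, -1.7, -0.4]
opening: 51.3
```

Call:
arm_command(
  motion=[
    [0.008,0,0,0,0,0],
    [0.008,0,0,0,0,0],
    [0.006,0,0,0,0,0],
    [0.006,0,0,0,0,0],
    [0.006,0,0,0,0,0],
    [0.005,0,0,0,0,0],
    [0.004,0,0,0,0,0],
    [0,0,0,0,0,0],
  ],
)

```text
time_s: 13.25
position: [656.1, -68.2, 50.5]
tcp_rot: [0.0, 1.0, 0.013, 0.0]
contact_force: [-0.1, 0.3, -0.1]
opening: 51.1
```

```bash
cat > m.py <<'E'
from h import *
d=cap('top');P=pts(d);F=d['frame'];cv2.imwrite('pics/t.png',F)
hsv=cv2.cvtColor(F,cv2.COLOR_BGR2HSV)
m=cv2.inRange(hsv,(100,120,40),(125,255,255))>0
for lo,hi,n in((80,93,'front'),(96,106,'unit')):
    Q=P[m&(P[...,2]>lo)&(P[...,2]<hi)&(abs(P[...,1]+70)<130)&(P[...,0]>480)&(P[...,0]<770)]
    print(n,len(Q),np.percentile(Q,[2,50,98],axis=0)[:,0].round(1) if len(Q)>5 else '')
print(robot.get_obs()['position'],robot.get_obs()['contact_force'])
E
python3 m.py
```

```text
front 115 [667.6 673.6 684.6]
unit 399 [702.7 724.2 748.8]
[655.7048441  -68.17835357  50.49349663] [-0.53257672 -0.13774128 -0.78690607]
```

Call:
arm_command(
  motion=[
    [0.002,0,0,0,0,0],
    [0.002,0,0,0,0,0],
    [0.002,0,0,0,0,0],
    [0.002,0,0,0,0,0],
    [0.002,0,0,0,0,0],
    [0.001,0,0,0,0,0],
    [0.001,0,0,0,0,0],
  ],
)

```text
time_s: 14.0
position: [667.5, -67.9, 50.5]
tcp_rot: [-0.0, 1.0, 0.013, -0.0]
contact_force: [-0.4, 1.5, -0.4]
opening: 51.3
```

Call:
arm_command(
  motion=[
    [0.001,0,0,0,0,0],
    [0.001,0,0,0,0,0],
    [0.001,0,0,0,0,0],
  ],
)

```text
time_s: 14.3
position: [670.5, -67.8, 50.5]
tcp_rot: [0.0, 1.0, 0.013, -0.0]
contact_force: [-1.3, -0.9, -0.3]
opening: 51.5
```

Call:
arm_command(
  motion=[
    [0.001,0,0,0,0,0],
    [0.001,0,0,0,0,0],
  ],
)

```text
time_s: 14.5
position: [672.5, -67.7, 50.4]
tcp_rot: [-0.0, 1.0, 0.013, -0.0]
contact_force: [-0.7, 1.7, -1.7]
opening: 51.2
```

Call:
arm_command(
  motion=[
    [0.001,0,0,0,0,0],
    [0.001,0,0,0,0,0],
  ],
)

```text
time_s: 14.7
position: [672.7, -67.8, 50.4]
tcp_rot: [-0.0, 1.0, 0.013, -0.002]
contact_force: [-16.7, -1.2, 11.9]
opening: 51.0
```

```bash
python3 m.py
```

```text
front 119 [684.6 690.9 698.1]
unit 417 [703.7 726.  748.9]
[672.67974802 -67.75714095  50.45803105] [-11.71439243  -0.37012608   8.58606667]
```

The tool stopped at x 672.5 with force rising to 17 N, which looks like the shut stop. Backing off, lifting and checking.

Call:
arm_command(
  motion=[
    [-0.003,0,0,0,0,0],
    [-0.01,0,0,0,0,0],
    [-0.03,0,0,0,0,0],
    [-0.04,0,0,0,0,0],
    [-0.03,0,-0.02,0,0,0],
    [0,0,-0.045,0,0,0],
    [0,0,-0.045,0,0,0],
    [0,0,-0.03,0,0,0],
  ],
)

```text
time_s: 15.55
position: [561.7, -70.9, 193.6]
tcp_rot: [0.0, 1.0, 0.013, 0.001]
contact_force: [0.7, 0.0, 0.6]
opening: 51.2
```

```bash
python3 m.py; python3 - <<'E'
from h import *
d=cap('wrist');P=pts(d);cv2.imwrite('pics/w6.png',d['frame'])
hsv=cv2.cvtColor(d['frame'],cv2.COLOR_BGR2HSV);m=cv2.inRange(hsv,(100,120,30),(125,255,255))>0
for lo,hi in((82,92),(97,105)):
    Q=P[m&(P[...,2]>lo)&(P[...,2]<hi)&(abs(P[...,1]+70)<100)];print(len(Q),np.percentile(Q[:,0],[1,50,99]))
E
```

```text
front 127 [684.3 690.  698.9]
unit 283 [704.4 723.7 749.4]
[563.70260674 -71.18541958 197.42813977] [ 2.84928577 -1.02141786  5.45524283]
7360 [682.14408309 690.43872869 698.92401079]
2670 [697.07933354 701.08303837 705.37763011]
```

View pics/w6.png

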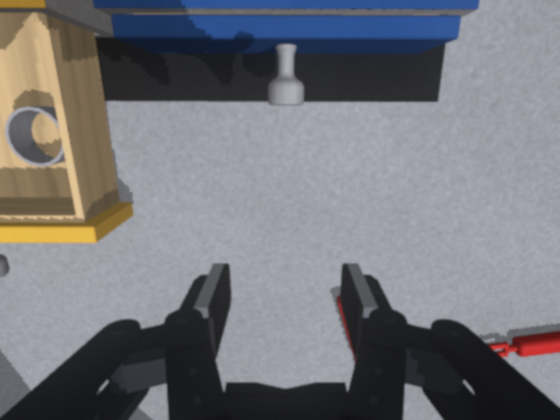

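View pics/t.png

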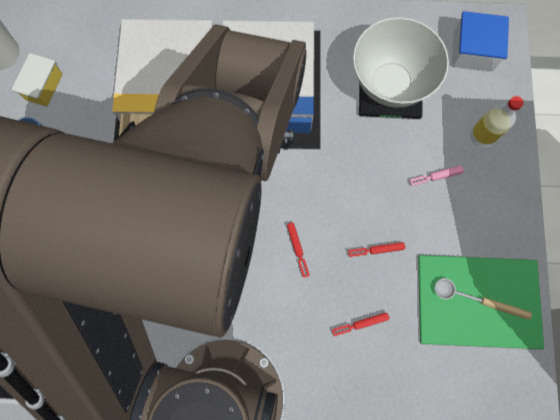

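The wrist view shows the blue front at (280,45) hard against the unit's strip, at x 682–699 against the unit edge at about 697–698, and nothing is touching the arm. The yellow drawer and its cutter at (37,137) are in place. One numeric check of the yellow drawer, then handing in.

```bash
python3 - <<'E'
from h import *
d=cap('scene');P=pts(d);P0=np.load('scene.npy');f0=cv2.imread('pics/b.png')
for n,F,p in(('before',f0,P0),('after',d['frame'],P)):
    h=cv2.cvtColor(F,cv2.COLOR_BGR2HSV);m=cv2.inRange(h,(15,120,60),(35,255,255))>0
    Q=p[m&(p[...,2]>80)&(p[...,2]<93)&(p[...,0]<600)&(p[...,1]>50)];print(n,len(Q),np.median(Q,axis=0).round(1))
    c=p[240:265,360:432];s=(cv2.cvtColor(F,cv2.COLOR_BGR2HSV)[240:265,360:432,1]<60);print('ring px',s.sum(),np.nanmedian(c[s],axis=0).round(1))
print(robot.get_obs()['contact_force'],robot.get_obs()['qvel'].round(3))
print(robot.finish_job())
E
```

```text
before 499 [539.3 202.2  85.4]
ring px 663 [600.  165.4  36.7]
after 504 [539.4 202.4  85.5]
ring px 664 [600.4 164.7  36.4]
[-0.52681525 -0.27269401 -0.24898551] [ 0.     0.045  0.037  0.001 -0.022  0.001]
the job is handed in; nothing more can be done
None
```

I laid the green vegetable peeler flat in the blue-fronted drawer from about floor height and let go while the drawer was still open about 170 mm. I then pushed the drawer shut at 0.1 m/s or less with both fingers on its front, backed off and handed the job in. It used about 16 of the 61 s; no verdict is reported.

- **Blue drawer:** its front is at x 682–699 mm and the white unit's edge at about 697–698 mm, so it is flush to within 1–2 mm. The push ended on a clear stop at about 17 N.
- **Peeler:** after release, the wrist view showed it flat inside the walls, with its underside on the floor. I could not see it once the drawer was shut.
- **Yellow drawer and cutters:** unchanged to within about 1 mm between the first and last pictures.
- **Robot:** clear of everything at hand-in, with force readings under 1 N.

The only oddity was about 12 N of upward force at the stop, whose cause I did not find; it was gone after backing off. No check failed.

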